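# Bolt the relay into its test nest

## Task

Lock the black relay into its test nest: with one fingertip hold the long sprung catch bar pressed down, and meanwhile with the other fingertip push the bolt by its upright tab, fully home across the mouth of the relay's pocket and into the keeper, without forcing it past a raised catch. Then let go, so that the catch springs up again and locks the bolt. Nothing is to be gripped or lifted: leave the relay sitting in its pocket and do not disturb the other things on the bench.

Things in the scene. Friction and masses are not known exactly. Their poses are not given: they have to be found in the camera images.
- nest: Fixed aluminium plate 145 x 220 x 12 mm with catch bar, bolt, grey relay pocket and keeper. Origin on the bench (z = 0); plate from x -60 to 85, y -107 to 112 mm. +z up, +y the way the bolt closes; bar along x = -30, bolt along x = +30 mm. Pocket walls 36 mm high, x 42 to 83, y 42 to 90, mouth to -x. Beside the tab and over the bar nothing else is higher than 37 mm. Position and yaw vary.
- bolt (a joint): Travel of the bolt along the nest's +y, m: 0 to 0.004 at the start (open), 0.048 fully home. About 1.2 N of friction; stays where left. Two comb teeth on its side meet the catch's tooth: unless the catch is held 5 mm down or more, the bolt is blocked at about 0.0055 and again at 0.0305; once home the raised catch locks it.
- catch (a joint): How far the catch bar is pressed down, m: 0 up (rest), 0.010 at its stop. 0.005 or more frees the bolt (0.006 to 0.009 is good). A spring pushes it up with about 2 N at the top and 5 N at the stop; it does not stay down by itself.
- bolt_tab (a point): Centre of the top of the bolt's upright steel tab, 70 mm above the bench; 24 mm wide (nest's x), 12 mm thick (y). Push on its -y face towards +y. Below it the flat bolt (16 mm wide) has its top 30 mm above the bench, and a foot round the tab, 4 mm beyond its two faces, is 34 mm high. At the start it is at about y = -35 to -31 mm of the nest. Moves with the bolt.
- catch_top (a point): Centre of the top of the catch bar: black, ribbed, 105 mm long (nest's y), 24 mm wide (x), top 51 mm above the bench at rest, 41 mm at the stop; x = -30, y = -32.5 mm of the nest. It may be pressed anywhere, and the fingertip may slide along it with the bolt. Its centre line is 60 mm from the bolt's, with 36 mm of open space between bar and tab. Moves with the bar.
- keeper (a point): Middle of the dark steel keeper block (39 mm high) that takes the bolt's tip; on the bolt's centre line, x = +30, y = +93 mm of the nest, 24 mm above the bench.
- relay_a: The relay to be locked in: black cube-like body 28 x 28 x 40 mm with brass pins on top, loose, standing in the grey pocket of the nest; origin at the centre of its underside. Must stay there.
- relay_b: A spare relay of the same shape, loose, standing on the front left corner of the nest's plate (about x = -30, y = +80 mm of the nest). Leave it alone.
- plug_0: Green connector with short wires, 20 x 62 x 16 mm, loose on the bench in front of the nest. Leave it alone.
- dial_cap_0: White round dial cap, 36 mm across, 16 mm high, loose on the bench in front of the nest. Leave it alone.
- bit_case: Dark blue flat case, 36 x 78 x 21 mm, at the right. Leave it alone.
- tape_roll: Roll of green tape, 96 mm across, 18 mm high, at the right. Leave it alone.
- driver_red: Screwdriver with red handle, 189 mm long, lying at the right. Leave it alone.
There are look-alikes about, which are no part of the job. Leave any blue or brown look-alike of the relay_a alone.

How it is judged:
By the outcome, as a careful person would: the job done as asked, in the order asked, and still so for the second after the job is handed in, with the robot touching nothing.
It also fails if it takes over 32 s, if anything falls off the work surface, if the arm or the gripper's body presses on something with over 40 N, if the wrist force passes 120 N, or if a joint passes its speed limit or range.

## Robot

A 6-joint arm with a two-finger parallel gripper is mounted at the origin on a cart in front of the work surface, level with it; the furniture and walls round the work are solid. World frame = base frame: x ahead of the robot, y to its left, z up, the work surface at z = 0. Lengths are in mm, angles in rad, forces in N, time in s.
With the tool pointing down it reaches from about 400 to 925 mm from the base axis. Payload 12.5 kg.
Tool frame: the origin (TCP) lies on the centre line of the jaws, within the pads' length; the fingertips stand 14 mm ahead of it and the grasp point (between the pads) lies 5 mm behind it; z points along the fingers, x is the direction in which the jaws open and shut, and the axes are right-handed (so a half turn about z gives the same grasp; the last joint's range is limited). The gripper opens to 95 mm and grips with 3 to 60 N. Pads are 20 mm wide; open, the fingers measure 119 mm over their backs; the gripper's body (75 mm by 180 mm) begins 59 mm behind the grasp point.
Start: joints at [-1.256, 0.491, 1.559, -0, 1.092, -0.106], TCP at [255.33, -570.484, 228.661] pointing down, gripper open.
Joint ranges: [-3.1, 3.1], [-0.84, 2.19], [0.05, 2.79], [-1.13, 4.28], [0.06, 2.93], [-2.69, 2.69]. Speed limits (rad/s): [2.22, 2.22, 2.79, 3.14, 3.14, 3.14].

## Interface

Orientations are given as [roll, pitch, yaw] about the fixed x, y, z axes, in that order (R = Rz(yaw) Ry(pitch) Rx(roll)).
In Python, from cell import state, read_camera, job_done gives the robot as it stands.
- The arm moves only by the shell command python3 -m handwheel 'ROWS'. ROWS is JSON, a list of rows, each an object of numbers: "hand": the finger opening in m, from 0 to 0.0951; "x", "y", "z": the shift along the world's x, y, z in m; "spin": the turn about the world's z in units of 5 degrees (1.0 is 5 degrees). In form: [{"hand": .., "x": .., "y": .., "z": .., "spin": ..}, ...]. A call has 1 to 20 rows; each row is the pose to reach, as a shift and turn from the pose commanded when the call began; what a row does not reach only later rows make up. A row lasts 1/12 s, in which the tool goes at most 41.7 mm and 7.16 degrees, less where a joint would pass 70% of its speed; a pose out of reach is approached as far as the arm can. A call with a gripper value outside its range is refused whole. The fingers move at their own pace and stop on an object; the grip force is fixed at half the most. Time passes only in rows, so rows that repeat a pose let the fingers close. It gives the time, the measured TCP pose, the force and the opening at its end, in the units of the state.
- state(): the state, without advancing time (a new reading comes with each control period).
- read_camera(name): name is "scene" or "side" or "wrist"; returns a dict with "img" (400x640x3 uint8, red, green, blue), "fx", "fy", "cx", "cy" (pixels), "T" (4x4, takes a point from camera to world coordinates). Camera axes: x right, y down, z forward; pixel columns grow to the right and rows downward; lengths in mm; the calibration is good to about 2 mm. A picture is of the moment at which its call begins. There is no depth.
- job_done(): hands the job in, once; it reports no verdict.
The state is a dict: "t": time; "joints": joint angles; "qvel": joint speeds; "tau": joint torques, N m; "eef_pos": TCP position; "tcp_rot": TCP orientation; "ft_force": force on the tool from outside, world axes, zero at the start; "moment": the same for the moment, N m; "opening": opening from 0.0 (shut) to 1.0 (fully open).
Only numpy, scipy, OpenCV 4.12 (cv2) and the standard library are available. Lean on these libraries where they do the work, as an engineer would, in place of code of your own. Each camera call takes 0.05 s, during which the arm holds its last target. There are 200 camera calls.

## Working session

There is one attempt and no reset: what is moved stays moved. The work goes in short steps, Python scripts to look and compute and a shell command to move; the robot and the scene stay as the last step left them, time stands still between calls to the robot, and variables do not carry over. Pictures are saved under pics/ and viewed, about 8 in all and at most 12, crops included, and the job is handed in when it is done.

```bash
ls; mkdir -p pics
python3 - <<'E'
from cell import state, read_camera
import cv2,numpy as np
s=state();print({k:np.round(s[k],3).tolist() for k in ('t','eef_pos','tcp_rot','ft_force','opening')})
for n in('scene','side'):
    r=read_camera(n);cv2.imwrite(f'pics/{n}0.png',r['img'][:,:,::-1]);print(n,r['fx'],r['cx'],r['cy'],np.round(r['T'],3).tolist())
E
```

```text
pics
{'t': 0.0, 'eef_pos': [255.261, -570.24, 228.053], 'tcp_rot': [-3.141, 0.001, -1.15], 'ft_force': [0.823, 0.477, -0.529], 'opening': 1.0}
scene 391.04062673668295 314.9830820083732 198.78955775389352 [[-0.614, -0.44, 0.656, -114.514], [-0.79, 0.353, -0.502, 480.888], [-0.011, -0.826, -0.564, 616.684], [0.0, 0.0, 0.0, 1.0]]
side 485.0476823458951 321.5513486526017 201.21429338107578 [[0.999, -0.029, 0.019, 496.102], [-0.033, -0.625, 0.78, -993.923], [-0.011, -0.78, -0.626, 869.599], [0.0, 0.0, 0.0, 1.0]]
```

View pics/scene0.png

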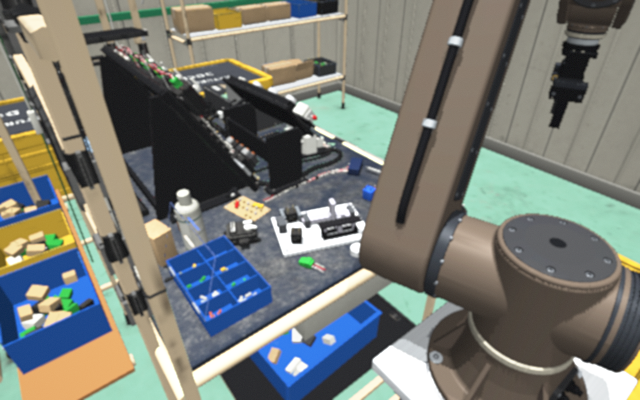

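View pics/side0.png

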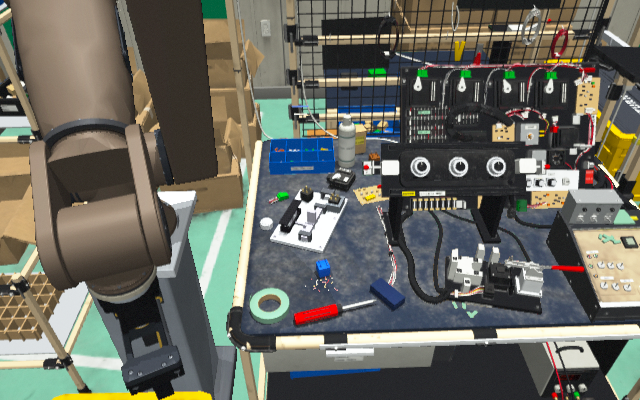

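Nest is at side ≈(310,220) and scene ≈(318,228). Lookalike: a blue cube at side (323,267). The black relays are at side ≈(307,192), the spare on the plate, and ≈(333,200), in the pocket. I'll zoom in on both.

Run:
```python
import cv2,numpy as np
a=cv2.imread('pics/side0.png')[175:260,255:365];b=cv2.imread('pics/scene0.png')[190:265,260:370]
a=cv2.resize(a,None,fx=5,fy=5,interpolation=cv2.INTER_CUBIC)[:, :];cv2.imwrite('pics/a.png',a)
b=cv2.resize(b,None,fx=7,fy=7,interpolation=cv2.INTER_CUBIC);cv2.imwrite('pics/b.png',b)
```

```text
(no output)
```

View pics/a.png

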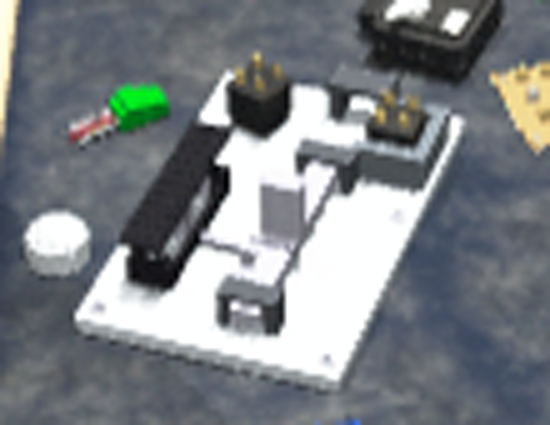

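View pics/b.png

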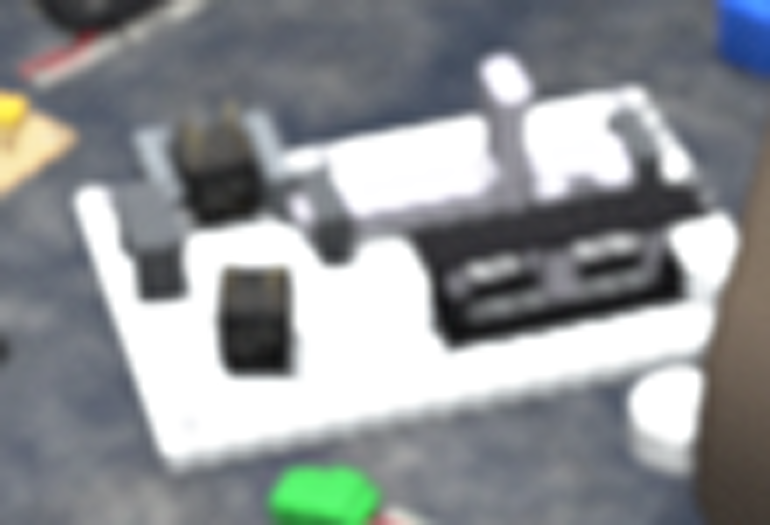

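```bash
cat > h.py <<'E'
import numpy as np
from cell import state, read_camera
def proj(r,P):
    T=np.array(r['T']);p=(np.atleast_2d(P)-T[:3,3])@T[:3,:3]
    return np.c_[r['fx']*p[:,0]/p[:,2]+r['cx'],r['fy']*p[:,1]/p[:,2]+r['cy']]
def nest(q,P):
    P=np.atleast_2d(P).astype(float);c,s=np.cos(q[2]),np.sin(q[2])
    return P@np.array([[c,s,0],[-s,c,0],[0,0,1]])+[q[0],q[1],0]
E
python3 - <<'E'
from h import *
from scipy.optimize import least_squares
A=[((-60,-107,12),(77,318)),((85,-107,12),(340,380)),((85,112,12),(462,118)),((-42,-85,51),(120,245)),((-18,20,51),(230,132)),((-42,20,51),(197,125))]
B=[((-60,112,12),(170,455)),((85,112,12),(85,195)),((85,-107,12),(640,90)),((-18,20,51),(418,232))]
ra,rb=read_camera('side'),read_camera('scene')
f=lambda L,k,o:(np.array([p for p,_ in L],float),(np.array([u for _,u in L])+.5)/k-.5+o)
PA,UA=f(A,5,[255,175]);PB,UB=f(B,7,[260,190])
tab=[(283,187),(503,78)]
def res(v):
    q=v[:3];t=[[30,-33+v[3],70]]
    return np.r_[(proj(ra,nest(q,PA))-UA).ravel(),(proj(rb,nest(q,PB))-UB).ravel(),
     (proj(ra,nest(q,t))-f([((0,0,0),tab[0])],5,[255,175])[1]).ravel(),(proj(rb,nest(q,t))-f([((0,0,0),tab[1])],7,[260,190])[1]).ravel()]
s=least_squares(res,[500,0,0,0]);print(np.round(s.x,3));print(np.round(s.fun.reshape(-1,2),1).tolist())
q=s.x[:3];print(np.round(nest(q,[[-30,-32.5,51],[30,-33+s.x[3],70],[0,0,0]]),1))
E
```

```text
[ 4.75063e+02  6.17200e+00 -3.51000e-01 -3.85000e-01]
[[-0.8, 0.5], [-0.0, 0.0], [-0.4, 0.6], [-0.7, -0.3], [0.3, -0.4], [-1.4, -0.7], [1.1, -1.1], [-0.5, -0.3], [-0.6, -0.9], [-1.8, -1.4], [-0.2, -1.3], [0.5, -1.0]]
[[435.7 -14.   51. ]
 [491.7 -35.5  70. ]
 [475.1   6.2   0. ]]
```

The nest fit is good: residuals about 1 px, yaw −20.1°, tab within its expected range. Next I move above the work point with the jaws along nest x and the fingers 60 mm apart on centres.

```bash
python3 -m handwheel '[{"hand":0.048,"x":0.05,"y":0.13,"z":0,"spin":2.3},{"hand":0.048,"x":0.05,"y":0.13,"z":0,"spin":2.3},{"hand":0.048,"x":0.05,"y":0.13,"z":0,"spin":2.3},{"hand":0.048,"x":0.05,"y":0.13,"z":0,"spin":2.3},{"hand":0.048,"x":0.1,"y":0.26,"z":0,"spin":4.6},{"hand":0.048,"x":0.1,"y":0.26,"z":0,"spin":4.6},{"hand":0.048,"x":0.1,"y":0.26,"z":0,"spin":4.6},{"hand":0.048,"x":0.1,"y":0.26,"z":0,"spin":4.6},{"hand":0.048,"x":0.15,"y":0.39,"z":0,"spin":6.9},{"hand":0.048,"x":0.15,"y":0.39,"z":0,"spin":6.9},{"hand":0.048,"x":0.15,"y":0.39,"z":0,"spin":6.9},{"hand":0.048,"x":0.15,"y":0.39,"z":0,"spin":6.9},{"hand":0.048,"x":0.199,"y":0.52,"z":-0.03,"spin":9.16},{"hand":0.048,"x":0.199,"y":0.52,"z":-0.03,"spin":9.16},{"hand":0.048,"x":0.199,"y":0.52,"z":-0.03,"spin":9.16},{"hand":0.048,"x":0.199,"y":0.52,"z":-0.03,"spin":9.16},{"hand":0.048,"x":0.199,"y":0.52,"z":-0.03,"spin":9.16},{"hand":0.048,"x":0.199,"y":0.52,"z":-0.03,"spin":9.16},{"hand":0.048,"x":0.199,"y":0.52,"z":-0.03,"spin":9.16}]'
python3 - <<'E'
from h import *; import cv2
r=read_camera('wrist');cv2.imwrite('pics/w1.png',r['img'][:,:,::-1]);print(r['fx'],r['cx'],r['cy'],np.round(r['T'],3).tolist())
q=[475.06,6.17,-.351]
im=r['img'][:,:,::-1].copy()
for P in [(-42,-85,51),(-18,-85,51),(-18,20,51),(-42,20,51),(18,-39.4,70),(42,-39.4,70),(42,-27.4,70),(18,-27.4,70),(-60,-107,12),(85,-107,12)]:
    u=proj(r,nest(q,P))[0];print(P,u.round(1));cv2.circle(im,tuple(int(v) for v in u.round()) if abs(u).max()<1e4 else (0,0),3,(0,0,255),1)
cv2.imwrite('pics/w1o.png',im)
E
```

```text
t: 1.78
eef_pos: [454.4, -51.1, 198.8]
tcp_rot: [3.141, -0.0, -0.351]
ft_force: [-0.3, -0.3, 0.9]
opening: 0.504
358.2048292579437 314.0538165879438 206.76233303686652 [[0.939, -0.33, -0.101, 483.015], [-0.345, -0.898, -0.275, 27.71], [-0.001, 0.293, -0.956, 355.677], [0.0, 0.0, 0.0, 1.0]]
(-42, -85, 51) [267.7 222.3]
(-18, -85, 51) [294.3 222.3]
(-18, 20, 51) [292.1 100.8]
(-42, 20, 51) [262.7 100.9]
(18, -39.4, 70) [336.4 177.1]
(42, -39.4, 70) [365.9 177.1]
(42, -27.4, 70) [366.5 162.5]
(18, -27.4, 70) [336.6 162.5]
(-60, -107, 12) [255.7 229.8]
(85, -107, 12) [397.3 229.7]
```

View pics/w1o.png

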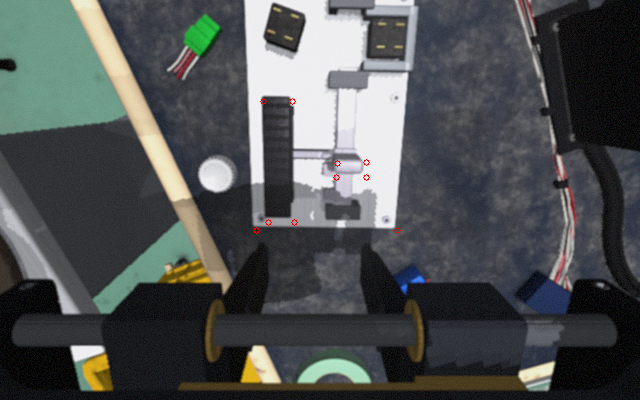

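The wrist view shows the bar and tab with the prediction about 4–5 px low in v and about 3 px right at the tab. A zoom will refine it.

Run:
```python
import cv2
a=cv2.imread('pics/w1.png')[85:235,235:415];cv2.imwrite('pics/w1z.png',cv2.resize(a,None,fx=4,fy=4,interpolation=cv2.INTER_CUBIC))
```

```text
(no output)
```

View pics/w1z.png

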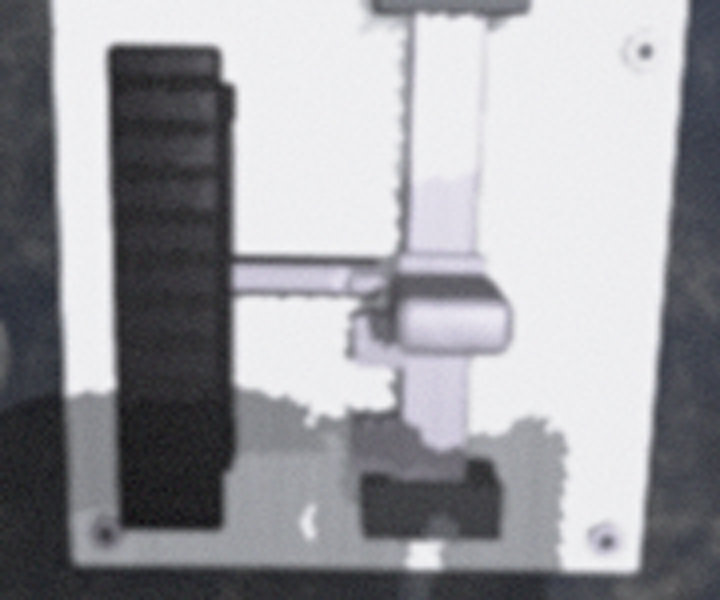

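Run:
```python
from h import *
from scipy.optimize import least_squares
r=read_camera('wrist')
L=[((-42,20,51),(110,46)),((-18,20,51),(220,46)),((-42,-85,51),(120,528)),((-18,-85,51),(222,528)),((-60,-107,12),(77,568)),((85,-107,12),(640,570))]
T=[((18,6,70),(397,300)),((42,6,70),(508,302)),((18,-6,70),(398,352)),((42,-6,70),(512,352))]
g=lambda L:(np.array([p for p,_ in L],float),(np.array([u for _,u in L])+.5)/4-.5+[235,85])
P,U=g(L);PT,UT=g(T)
f=lambda v:np.r_[(proj(r,nest(v[:3],P))-U).ravel(),(proj(r,nest(v[:3],PT+[0,v[3],0]))-UT).ravel()]
s=least_squares(f,[475,6,-.35,-33]);q=s.x[:3];print(s.x.round(3));print(s.fun.reshape(-1,2).round(1).tolist())
st=state();e=np.array(st['eef_pos']);c,sn=np.cos(q[2]),np.sin(q[2]);d=e[:2]-q[:2]
print('tcp in nest',c*d[0]+sn*d[1],-sn*d[0]+c*d[1],e)
# finger tips
for x in(-30,30):
  print(proj(r,e+[x*c,x*sn,-14]).round(1))
```

```text
[ 4.74569e+02  1.01080e+01 -3.62000e-01 -3.40570e+01]
[[-1.8, -0.8], [0.3, -0.5], [-0.2, 1.1], [1.0, 1.4], [-1.4, -0.9], [-0.1, -0.1], [0.0, -0.8], [2.2, -1.1], [-0.6, 0.9], [0.5, 1.2]]
tcp in nest 2.8706688542303276 -64.7950770610612 [454.28820663 -51.49859546 198.9228619 ]
[[257.6 263.8]]
[[371.9 264.8]]
```

The two fits agree to about 4 mm, so I use a blend. First descend to just above the bar.

```bash
python3 -m handwheel '[{"hand":0.048,"x":-0.0015,"y":0.001,"z":-0.04,"spin":-0.06},{"hand":0.048,"x":-0.0015,"y":0.001,"z":-0.08,"spin":-0.06},{"hand":0.048,"x":-0.0015,"y":0.001,"z":-0.105,"spin":-0.06},{"hand":0.048,"x":-0.0015,"y":0.001,"z":-0.12,"spin":-0.06},{"hand":0.048,"x":-0.0015,"y":0.001,"z":-0.124,"spin":-0.06},{"hand":0.048,"x":-0.0015,"y":0.001,"z":-0.124,"spin":-0.06},{"hand":0.048,"x":-0.0015,"y":0.001,"z":-0.124,"spin":-0.06}]'
python3 - <<'E'
from h import *; import cv2
for n in('scene','side'):
    r=read_camera(n);e=state()['eef_pos'];u=proj(r,[e])[0].round().astype(int);x,y=u;print(n,u)
    cv2.imwrite(f'pics/{n}1z.png',cv2.resize(r['img'][y-45:y+45,x-45:x+75,::-1],None,fx=5,fy=5,interpolation=cv2.INTER_CUBIC))
a=np.vstack([cv2.imread('pics/scene1z.png'),cv2.imread('pics/side1z.png')]);cv2.imwrite('pics/c1.png',cv2.resize(a,(400,600)))
r=read_camera('wrist');cv2.imwrite('pics/w2.png',r['img'][:,:,::-1])
b=cv2.resize(r['img'][40:340,140:500,::-1],(400,333)); c=cv2.resize(a,(400,600));o=np.zeros((600,800,3),np.uint8);o[:,:400]=c;o[:333,400:]=b;cv2.imwrite('pics/c1.png',o)
E
```

```text
t: 2.47
eef_pos: [453.1, -50.1, 75.4]
tcp_rot: [-3.142, -0.001, -0.357]
ft_force: [-1.2, -0.4, 0.5]
opening: 0.503
scene [347 203]
side [296 213]
```

View pics/c1.png

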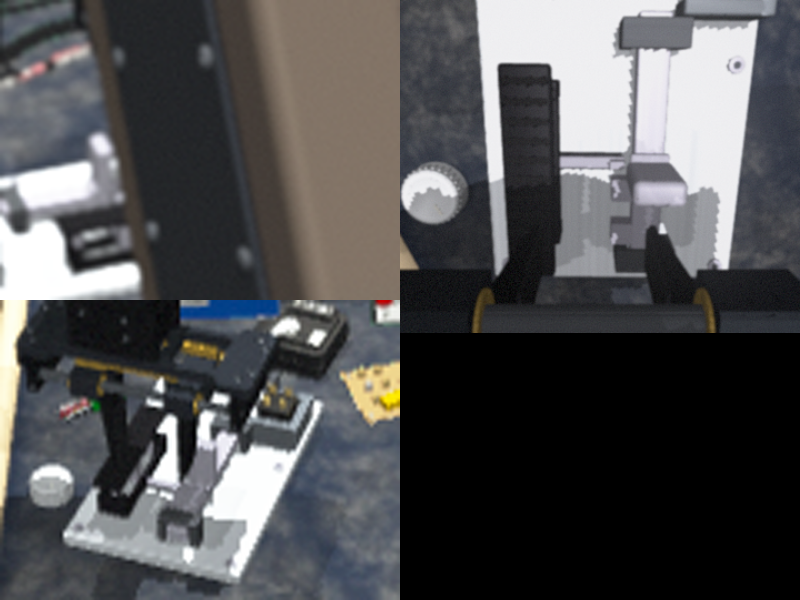

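The wrist view shows the left finger over the bar, and the right finger at column 655 is behind the tab (635–685) with a gap. Now press the bar.

```bash
python3 -m handwheel '[{"z":-0.005,"hand":0.048},{"z":-0.010,"hand":0.048},{"z":-0.014,"hand":0.048},{"z":-0.0175,"hand":0.048},{"z":-0.0175,"hand":0.048},{"z":-0.0175,"hand":0.048},{"z":-0.0175,"hand":0.048}]'
```

```text
invalid input
```

```bash
python3 -m handwheel '[{"hand":0.048,"x":0,"y":0,"z":-0.005,"spin":0},{"hand":0.048,"x":0,"y":0,"z":-0.010,"spin":0},{"hand":0.048,"x":0,"y":0,"z":-0.014,"spin":0},{"hand":0.048,"x":0,"y":0,"z":-0.0175,"spin":0},{"hand":0.048,"x":0,"y":0,"z":-0.0175,"spin":0},{"hand":0.048,"x":0,"y":0,"z":-0.0175,"spin":0},{"hand":0.048,"x":0,"y":0,"z":-0.0175,"spin":0}]'
```

```text
t: 3.2
eef_pos: [453.1, -49.5, 57.3]
tcp_rot: [-3.142, -0.001, -0.356]
ft_force: [1.5, -0.7, 6.0]
opening: 0.504
```

Force is about 5 N up, as the spring should give at roughly 7.7 mm. Now push along nest +y, direction (0.349, 0.937).

```bash
python3 -m handwheel '[{"hand":0.048,"x":0.0010,"y":0.0028,"z":0,"spin":0},{"hand":0.048,"x":0.0021,"y":0.0056,"z":0,"spin":0},{"hand":0.048,"x":0.0031,"y":0.0084,"z":0,"spin":0},{"hand":0.048,"x":0.0042,"y":0.0112,"z":0,"spin":0},{"hand":0.048,"x":0.0052,"y":0.0141,"z":0,"spin":0},{"hand":0.048,"x":0.0063,"y":0.0169,"z":0,"spin":0},{"hand":0.048,"x":0.0063,"y":0.0169,"z":0,"spin":0},{"hand":0.048,"x":0.0063,"y":0.0169,"z":0,"spin":0}]'
python3 - <<'E'
from h import *; import cv2
r=read_camera('wrist');cv2.imwrite('pics/w3.png',r['img'][:,:,::-1])
cv2.imwrite('pics/w3z.png',cv2.resize(r['img'][60:320,180:440,::-1],None,fx=2.3,fy=2.3,interpolation=cv2.INTER_CUBIC))
E
```

```text
t: 3.87
eef_pos: [459.1, -32.1, 57.1]
tcp_rot: [-3.141, 0.0, -0.356]
ft_force: [0.6, 2.7, 4.8]
opening: 0.503
```

View pics/w3z.png

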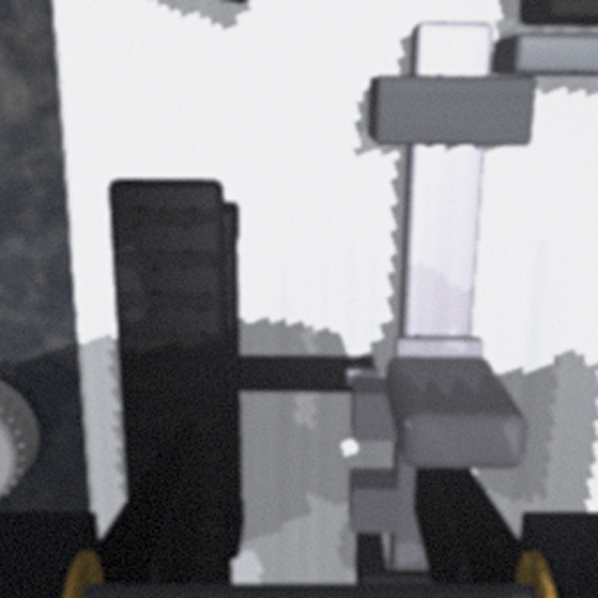

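The finger is on the tab's back face and the left finger is still on the bar. Continue the push.

```bash
python3 -m handwheel '[{"hand":0.048,"x":0.0010,"y":0.0028,"z":0,"spin":0},{"hand":0.048,"x":0.0021,"y":0.0056,"z":0,"spin":0},{"hand":0.048,"x":0.0031,"y":0.0084,"z":0,"spin":0},{"hand":0.048,"x":0.0042,"y":0.0112,"z":0,"spin":0},{"hand":0.048,"x":0.0052,"y":0.0141,"z":0,"spin":0},{"hand":0.048,"x":0.0063,"y":0.0169,"z":0,"spin":0},{"hand":0.048,"x":0.0073,"y":0.0197,"z":0,"spin":0},{"hand":0.048,"x":0.0084,"y":0.0225,"z":0,"spin":0},{"hand":0.048,"x":0.0094,"y":0.0253,"z":0,"spin":0},{"hand":0.048,"x":0.0105,"y":0.0281,"z":0,"spin":0},{"hand":0.048,"x":0.0105,"y":0.0281,"z":0,"spin":0}]'
python3 - <<'E'
from h import *; import cv2
r=read_camera('wrist');print(np.round(state()['ft_force'],1),np.round(state()['eef_pos'],1))
cv2.imwrite('pics/w4z.png',cv2.resize(r['img'][60:320,180:440,::-1],None,fx=2.3,fy=2.3,interpolation=cv2.INTER_CUBIC))
E
```

```text
t: 4.83
eef_pos: [469.9, -4.1, 57.2]
tcp_rot: [-3.142, -0.0, -0.356]
ft_force: [0.2, 1.0, 4.9]
opening: 0.503
[-0.   2.3  4.4] [469.8  -4.1  57.2]
```

View pics/w4z.png

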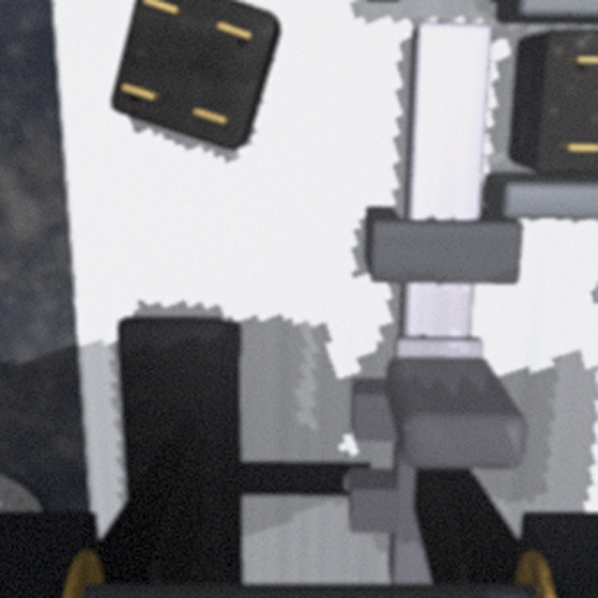

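The first tooth has passed and the bolt is crossing the mouth. Push on toward the stop, watching the force.

```bash
python3 -m handwheel '[{"hand":0.048,"x":0.0010,"y":0.0028,"z":0,"spin":0},{"hand":0.048,"x":0.0021,"y":0.0056,"z":0,"spin":0},{"hand":0.048,"x":0.0028,"y":0.0075,"z":0,"spin":0},{"hand":0.048,"x":0.0028,"y":0.0075,"z":0,"spin":0},{"hand":0.048,"x":0.0028,"y":0.0075,"z":0,"spin":0}]'; python3 -m handwheel '[{"hand":0.048,"x":0.0003,"y":0.0009,"z":0,"spin":0},{"hand":0.048,"x":0.0007,"y":0.0019,"z":0,"spin":0},{"hand":0.048,"x":0.0007,"y":0.0019,"z":0,"spin":0}]'; python3 -m handwheel '[{"hand":0.048,"x":0.0003,"y":0.0009,"z":0,"spin":0},{"hand":0.048,"x":0.0007,"y":0.0019,"z":0,"spin":0},{"hand":0.048,"x":0.0007,"y":0.0019,"z":0,"spin":0}]'
```

```text
t: 5.3
eef_pos: [472.6, 3.2, 57.2]
tcp_rot: [-3.141, -0.0, -0.356]
ft_force: [0.2, 0.4, 3.4]
opening: 0.503
t: 5.55
eef_pos: [473.2, 4.9, 57.2]
tcp_rot: [3.142, -0.0, -0.356]
ft_force: [-0.4, -4.1, 5.1]
opening: 0.504
t: 5.8
eef_pos: [473.3, 5.3, 57.3]
tcp_rot: [3.14, 0.001, -0.357]
ft_force: [-7.1, -24.7, 8.6]
opening: 0.508
```

The stop is at nest y ≈ −3.4 for the TCP, against −3 expected for fully home. Ease off 3 mm, then lift.

```bash
python3 -m handwheel '[{"hand":0.048,"x":-0.0007,"y":-0.0019,"z":0,"spin":0},{"hand":0.048,"x":-0.0014,"y":-0.0037,"z":0,"spin":0},{"hand":0.048,"x":-0.0014,"y":-0.0037,"z":0,"spin":0},{"hand":0.048,"x":-0.0014,"y":-0.0037,"z":0.004,"spin":0},{"hand":0.048,"x":-0.0014,"y":-0.0037,"z":0.010,"spin":0},{"hand":0.048,"x":-0.0014,"y":-0.0037,"z":0.020,"spin":0},{"hand":0.048,"x":-0.0014,"y":-0.0037,"z":0.05,"spin":0},{"hand":0.048,"x":-0.0014,"y":-0.0037,"z":0.08,"spin":0},{"hand":0.048,"x":-0.01,"y":-0.03,"z":0.12,"spin":0},{"hand":0.048,"x":-0.02,"y":-0.06,"z":0.14,"spin":0},{"hand":0.048,"x":-0.02,"y":-0.06,"z":0.14,"spin":0},{"hand":0.048,"x":-0.02,"y":-0.06,"z":0.14,"spin":0}]'
python3 - <<'E'
from h import *; import cv2
r=read_camera('wrist');im=r['img'][:,:,::-1]
cv2.imwrite('pics/w5.png',im)
q=[474.7,9,-.358];print(proj(r,nest(q,[[30,12.5,70],[30,87,30],[-30,20,51],[-30,20,43]])).round(1))
u=proj(r,nest(q,[30,30,30]))[0].astype(int);x,y=u
y0=max(y-110,0);cv2.imwrite('pics/w5z.png',cv2.resize(im[y0:y0+200,x-130:x+90],None,fx=3,fy=3,interpolation=cv2.INTER_CUBIC));print(x-130,y0)
E
```

```text
t: 6.8
eef_pos: [453.7, -54.1, 198.6]
tcp_rot: [-3.141, -0.003, -0.358]
ft_force: [0.5, 0.6, -0.9]
opening: 0.506
[[350.  103.7]
 [347.8   7.4]
 [274.   93.7]
 [275.   93.8]]
216 0
```

View pics/w5z.png

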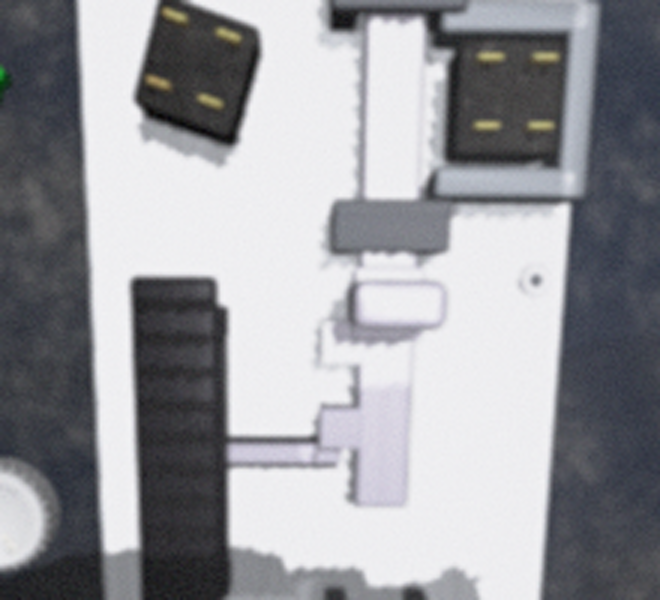

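The bolt tip is in the keeper and the catch tooth sits behind the second comb tooth. To check that the bar is fully up, I'll compare the side image with the start.

Run:
```python
from h import *; import cv2
r=read_camera('side');im=np.ascontiguousarray(r['img'][:,:,::-1]);a=cv2.imread('pics/side0.png')
k=lambda i:cv2.resize(i[175:260,255:365],None,fx=4.5,fy=4.5,interpolation=cv2.INTER_CUBIC)
cv2.imwrite('pics/cmp.png',cv2.resize(np.vstack([k(a),k(im)]),(450,600)) if 0 else np.hstack([k(a),k(im)])[:, :990][:, ::1] if 0 else cv2.resize(np.hstack([k(a),k(im)]),(800,309)))
q=[474.7,9,-.358]
print('expected shift px for 8mm', proj(r,nest(q,[-30,-85,43]))-proj(r,nest(q,[-30,-85,51])))
x0,y0,x1,y1=277,212,300,234
m=cv2.matchTemplate(im[y0-8:y1+8,x0-8:x1+8],a[y0:y1,x0:x1],cv2.TM_CCOEFF_NORMED);print('bar shift',np.array(cv2.minMaxLoc(m)[3])-8,m.max())
for n,(x0,y0,x1,y1) in dict(relay_b=(299,184,316,204),relay_a=(326,190,342,206)).items():
    m=cv2.matchTemplate(im[y0-6:y1+6,x0-6:x1+6],a[y0:y1,x0:x1],cv2.TM_CCOEFF_NORMED);print(n,np.array(cv2.minMaxLoc(m)[3])-6,m.max())
```

```text
expected shift px for 8mm [[0.19377108 2.34315323]]
bar shift [0 0] 0.9499859
relay_b [0 0] 0.97093415
relay_a [0 0] 0.8798124
```

View pics/cmp.png

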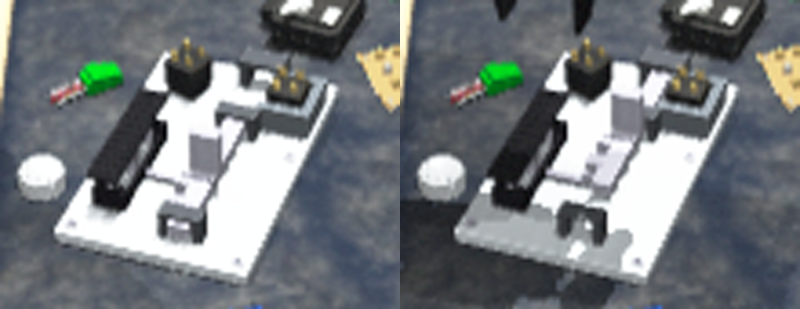

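The bar is back at its rest height (0 px shift, where about 2.3 px would mean it was still down). The bolt is home and both relays are where they were, so I'm handing in.

```bash
python3 -c "
from cell import job_done,state
print(job_done(),state()['t'])"
```

```text
the job is handed in; nothing more can be done
the job is handed in; nothing more can be done
```

The bolt is fully home in the keeper with the catch locked behind it, and the job is handed in (about 7 s of robot time). I held the catch bar about 7.5 mm down with one fingertip and pushed the bolt by its tab with the other. Then I eased off a few millimetres, lifted clear and let the catch spring up.

**Last checks:**
- **Bolt:** It met a hard stop, peaking at about 25 N, at nest y ≈ −3.4 mm against −3 mm expected for home. Its tip is visible in the keeper.
- **Catch:** In the side camera the bar is back at its rest height: 0 px shift, where about 2.3 px would mean still down. The catch tooth sits behind the second comb tooth.
- **Relays:** Neither moved (0 px shift for both). The relay_a match was weaker at 0.88, probably because the tab now stands near it.
- **Other things:** The green plug and white dial cap looked unchanged. I did not check the objects at the right again, but the arm crossed that side with its fingertips about 200 mm up.

**Disagreements:** The nest position from the fixed cameras and from the wrist camera differed by about 4 mm, so I used a value in between. While sliding, the sideways force sometimes read 1 to 3 N with the wrong sign, which I took as sensor noise. I did not pull on the bolt to test the lock.

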